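Put the reagent containers on their own drip trays

ROBOT

A 6-joint arm with a two-finger parallel gripper is mounted at the origin on a cart in front of the work surface, level with it; the furniture and walls round the work are solid. World frame = base frame: x ahead of the robot, y to its left, z up, the work surface at z = 0. Lengths are in m, angles in rad, forces in N, time in s.
With the tool pointing down it reaches from about 0.275 to 0.825 m from the base axis. Payload 5.2 kg.
Tool frame: the origin (TCP) lies midway between the tips of the shut fingers; the grasp point (between the pads) lies 19 mm behind it; z points along the fingers, y is the line along which they close (so a half turn about z gives the same grasp; the last joint's range is limited). The gripper opens to 93 mm and grips with 3 to 60 N. Pads are 15 mm wide; open, the fingers measure 128 mm over their backs; the gripper's body (75 mm by 188 mm) begins 65 mm behind the grasp point.
Start: joints at [1.074, 0.259, 1.535, -0, 1.348, -0.203], TCP at [0.159, 0.526, 0.219] pointing down, gripper open.
Joint ranges: [-3.14, 3.14], [-0.91, 2.08], [0.19, 2.58], [-1.22, 4.36], [0.22, 2.71], [-3.12, 3.12]. Speed limits (rad/s): [2.57, 2.57, 3.14, 3.14, 3.14, 3.14].

INTERFACE

Orientations are given as a rotation vector (axis times angle).
In Python, from cell import env gives the robot as it stands.
- The arm moves only by the tool send_rows, never from a script. Its argument "motion" is a list that holds one entry, the list of rows, each a list of 7 numbers: the shift along the tool's x, y, z in mm, then the turn, a rotation vector about the tool's x, y, z in rad, then the finger opening in mm, from 0 to 93. A call has 1 to 8 rows; each row is the pose to reach, as a shift and turn from the pose commanded when the call began, along the tool's axes at that moment; what a row does not reach only later rows make up. A row lasts 1/12 s, in which the tool goes at most 41.7 mm and 7.16 degrees, less where a joint would pass 70% of its speed; a pose out of reach is approached as far as the arm can. A call with a gripper value outside its range is refused whole. The fingers move at their own pace and stop on an object; the grip force is fixed at half the most. Time passes only in rows, so rows that repeat a pose let the fingers close. It gives the time, the measured TCP pose, the force, the opening and the grip force at its end, in the units of the state.
- env.get_obs(): the state, without advancing time (a new reading comes with each control period).
- env.camera(name): name is "scene" or "side" or "wrist"; returns a dict with "img" (480x640x3 uint8, red, green, blue), "range_z" (480x640 float32, m along the optical axis (not along the pixel's ray), 0 where there is no reading), "fx", "fy", "cx", "cy" (pixels), "eye" and "orientation" of the camera in the world. Camera axes: x right, y down, z forward; pixel columns grow to the right and rows downward; lengths in m; the calibration is good to about 2 mm. The wrist camera is an equidistant fisheye: a pixel r from the principal point sees the ray r / f radians off the axis. A picture is of the moment at which its call begins.
- env.job_done(): hands the job in; it is judged then, once.
Trained networks look in a picture, given as the dict that the camera call returned (one of the last four; its "shot" number tells which), for a name from the list of things; names that differ only in an ending like _2 or _b are one class to them, and where a whole thing is asked for, a point or a joint stands for the part that bears it (a point fixed in the world has none). Each returns a list of dicts, best first, with "score" (0 to 1); they miss things now and then, are a little off and sometimes report something else, mostly with a low value. They report only what shows in the picture. A call takes as long as a camera call. They do not tell look-alikes from the thing itself.
- env.outline_of(name, picture): "mask" (480x640 bool, what is visible of it) and "extent" ([left, top, right, bottom] in pixels, round what is visible of it).
The state is a dict: "clock": time; "joint_positions": joint angles; "qvel": joint speeds; "tau": joint torques, N m; "tcp_pos": TCP position; "tool_rot": TCP orientation; "ft_force": force on the tool from outside, world axes, zero at the start; "moment": the same for the moment, N m; "gripper_width": opening from 0.0 (shut) to 1.0 (fully open); "gripper_force": force on a finger pad.
Only numpy, scipy, OpenCV 4.12 (cv2) and the standard library are available. Lean on these libraries where they do the work, as an engineer would, in place of code of your own. Each camera call takes 0.05 s, during which the arm holds its last target. There are 200 camera calls.

TASK

The three reagent containers were put back on each other's drip trays. Put the tall bottle on the six-sided tray, the short bottle on the round tray and the jar on the square tray, each standing flat on the tray's floor inside the rim; to make room, first set one of them down on the free black rubber mat. Keep the containers upright all the time, and leave the timer where it stands.

Things in the scene. Friction and masses are not known exactly. Their poses are not given: they have to be found in the camera images.
- tall_bottle: The tall white reagent bottle with a blue screw cap, 64 mm diameter, 170 mm high, about 0.3 kg; the body goes up to 148 mm with a sloping shoulder below that, the cap is 36 mm in diameter from 150 to 170 mm above the underside. It can be lifted by the cap. Origin: centre of its underside; z up. It starts on the round tray.
- short_bottle: The shorter white reagent bottle with a white screw cap and a blue band on its label, 60 mm diameter, 140 mm high, about 0.2 kg; the cap is 35 mm in diameter from 124 to 140 mm above the underside. It can be lifted by the cap. Origin: centre of its underside; z up. It starts on the square tray.
- jar: Squat plain white jar with a wide ribbed white screw cap, 62 mm diameter, 84 mm high, about 0.2 kg; the cap is 57 mm in diameter from 62 to 84 mm above the underside. It can be lifted by the cap. Origin: centre of its underside; z up. It starts on the six-sided tray.
- round_tray: Round steel drip tray, 88 mm over all. Fixed to the worktop; flat floor 3 mm thick, rim 3 mm thick and 12 mm high (top), 82 mm clear inside. Origin: centre of the underside; z up.
- square_tray: Square steel drip tray, 88 mm over all. Fixed to the worktop; flat floor 3 mm thick, rim 3 mm thick and 12 mm high (top), 82 mm clear inside. Origin: centre of the underside; z up, x and y square to its sides.
- hex_tray: Six-sided steel drip tray, 88 mm across flats. Fixed to the worktop; flat floor 3 mm thick, rim 3 mm thick and 12 mm high (top), 82 mm clear inside. Origin: centre of the underside; z up, x square to one of its sides.
- mat: Flat black rubber mat, square, 110 x 110 mm, 4 mm thick, fixed, empty at the start. Origin: centre of the underside; z up.
- timer: Loose round white bench timer with a dark grey dial, 66 mm diameter, 49 mm high; a bystander that stands among the trays and must not be pushed. Origin: centre of its underside; z up.
- cooler: Large closed white cool box behind the middle of the work, fixed, never moves, a bystander and an obstacle to go round: 241 (its x) x 331 (its y) x 233 mm high, turned so that its nearest upright edge points at the robot, straight ahead of the base at x about 0.545 m, where the worktop's own front edge lies at about 0.43 m. Origin: centre of its underside; z up.
Things that resemble listed ones, but are neither listed nor needed, are in the scene too. What is shaped like the short_bottle but purple is not meant.

How it is judged:
On the way:
1. one of the three containers stands upright and released on the black mat (((horizontal distance between tall_bottle and mat below 0.035 m and z of tall_bottle in the frame of mat between 0.001 and 0.008 m and angle between tall_bottle's own z axis and vertical below 0.1 rad and linear speed of tall_bottle below 0.03 m/s and angular speed of tall_bottle below 0.3 rad/s and contact force between the fingers and tall_bottle below 0.2 N) or (horizontal distance between short_bottle and mat below 0.035 m and z of short_bottle in the frame of mat between 0.001 and 0.008 m and angle between short_bottle's own z axis and vertical below 0.1 rad and linear speed of short_bottle below 0.03 m/s and angular speed of short_bottle below 0.3 rad/s and contact force between the fingers and short_bottle below 0.2 N) or (horizontal distance between jar and mat below 0.035 m and z of jar in the frame of mat between 0.001 and 0.008 m and angle between jar's own z axis and vertical below 0.1 rad and linear speed of jar below 0.03 m/s and angular speed of jar below 0.3 rad/s and contact force between the fingers and jar below 0.2 N))), for 0.2 s.
At the end, for the whole second after the job is handed in: The tall bottle stands on the floor of the six-sided tray, the short bottle on that of the round tray and the jar on that of the square tray, each within 16 mm of the tray's centre, upright within 0.1 rad, released and at rest; the timer is within 25 mm of where it was (horizontal distance between tall_bottle and hex_tray below 0.016 m and z of tall_bottle in the frame of hex_tray between 0 and 0.007 m and angle between each of tall_bottle, short_bottle, jar's own z axis and vertical below 0.1 rad and linear speed of each of tall_bottle, short_bottle, jar below 0.03 m/s and angular speed of each of tall_bottle, short_bottle, jar below 0.3 rad/s and contact force between the fingers and tall_bottle below 0.2 N and horizontal distance between short_bottle and round_tray below 0.016 m and z of short_bottle in the frame of round_tray between 0 and 0.007 m and contact force between the fingers and short_bottle below 0.2 N and horizontal distance between jar and square_tray below 0.016 m and z of jar in the frame of square_tray between 0 and 0.007 m and contact force between the fingers and jar below 0.2 N and distance of timer from where it was at the start of the episode below 0.025 m); the robot touches nothing.
It fails at once if a container is tipped by more than 0.6 rad (angle between any of tall_bottle, short_bottle, jar's own z axis and vertical above 0.6 rad).
It fails at once if the timer is pushed more than 25 mm (distance of timer from where it was at the start of the episode above 0.025 m).
It also fails if it takes over 112 s, if anything falls off the work surface, if the arm or the gripper's body presses on something with over 40 N, if the wrist force passes 120 N, or if a joint passes its speed limit or range.

## Working session

There is one attempt and no reset: what is moved stays moved. The work goes in short steps, Python scripts to look and compute and a tool call to move; the robot and the scene stay as the last step left them, time stands still between calls to the robot, and variables do not carry over. Pictures are saved under pics/ and viewed, at most 14 in all, crops included, and the job is handed in when it is done.

Besides the shell and the picture viewer there is one more tool, called by a JSON object that holds its "op" and its "data". send_rows: Moves the arm, as the interface text tells. Its arguments: {"type":"object","properties":{"motion":{"type":"array"}},"required":["motion"]}

```bash
mkdir -p pics; ls; python3 - <<'E'
from cell import env
import cv2
print(env.get_obs())
for n in ("scene","side"):
    c=env.camera(n); cv2.imwrite(f"pics/{n}0.png",c["img"][:,:,::-1]); print(n,c["eye"],c["orientation"],c["fx"],c["cx"],c["cy"],c["shot"])
    for o in "tall_bottle short_bottle jar round_tray square_tray hex_tray mat timer".split():
        print(o,[(round(d["score"],2),list(map(int,d["extent"]))) for d in env.outline_of(o,c)])
E
```

```text
pics
{'clock': 0.0, 'joint_positions': array([ 1.07420153e+00,  2.59325090e-01,  1.53608016e+00, -8.27606591e-07,
        1.34805510e+00, -2.02817541e-01]), 'qvel': array([-0.00108549,  0.00076359,  0.00012993,  0.00081922,  0.00057315,
       -0.00107793]), 'tau': array([-2.91480770e-03, -4.37324953e+01, -2.83993918e+01,  7.16412091e-02,
        4.15044953e-02, -2.35949865e-04]), 'tcp_pos': array([0.1589741 , 0.52593036, 0.21782856]), 'tool_rot': array([-4.59712563e-01, -3.10712820e+00,  2.75607756e-03]), 'ft_force': array([ 0.67886984, -0.08606797,  1.06258715]), 'moment': array([-0.01509587, -0.01343736,  0.02110102]), 'gripper_force': 0.0, 'gripper_width': 0.997180245629919}
scene [-0.55304225 -0.14437163  1.32669913] [-1.94078161  1.62249154 -0.60492045] 621.0366181035745 322.99793623270665 242.18311660723538 1
tall_bottle [(0.78, [385, 230, 415, 286]), (0.68, [251, 196, 293, 234])]
short_bottle [(0.7, [167, 238, 192, 266]), (0.7, [160, 256, 186, 302]), (0.63, [186, 222, 204, 235])]
jar [(0.8, [445, 241, 470, 277])]
round_tray [(0.49, [379, 269, 413, 293])]
square_tray [(0.64, [184, 216, 220, 246])]
hex_tray []
mat [(0.83, [251, 199, 291, 233])]
timer [(0.82, [270, 250, 292, 270])]
side [0.07828791 0.95784553 0.69567192] [-0.59753888  2.51479926 -1.37022776] 445.2762744044211 316.69859026866226 237.6792793242643 2
tall_bottle [(0.66, [349, 164, 375, 218])]
short_bottle [(0.76, [210, 277, 239, 342]), (0.72, [260, 299, 295, 365]), (0.67, [308, 312, 342, 379])]
jar [(0.49, [198, 319, 256, 357]), (0.46, [368, 173, 375, 184])]
round_tray [(0.59, [347, 213, 374, 229])]
square_tray [(0.61, [199, 315, 256, 357])]
hex_tray []
mat [(0.67, [217, 258, 269, 286])]
timer [(0.81, [304, 255, 332, 285])]
```

View pics/scene0.png

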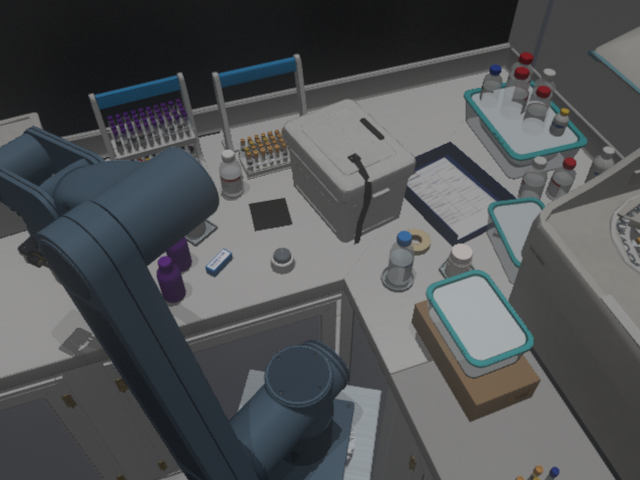

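View pics/side0.png

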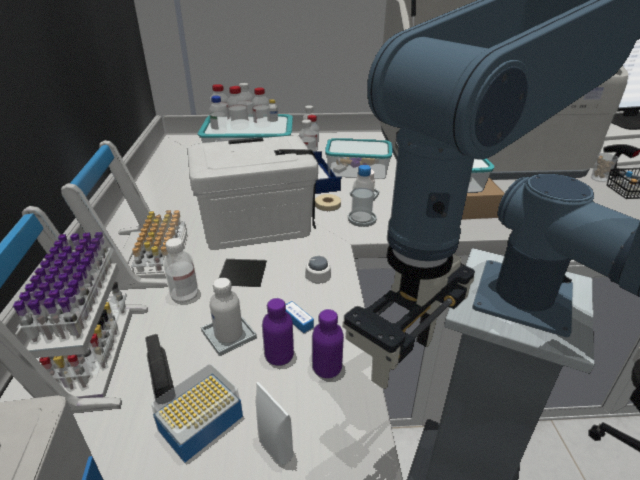

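The short bottle stands on the square tray at scene (205,228), side (225,315). The look-alikes are the white bottle at scene (231,173)/side (180,270), which has no tray, and the purple bottles at scene (170,280) and (178,250). The tall bottle (blue cap) is at scene (402,255) on the round tray, and the jar at scene (459,258). The other blue-capped bottle, at (495,80), is in the rack. The mat is at (270,214) and the timer at (282,258).

```bash
cat > h.py <<'E'
from cell import env
import cv2, numpy as np
from scipy.spatial.transform import Rotation as R
def cloud(c):
    v,u=np.mgrid[0:480,0:640].astype(float); z=c["range_z"]
    x=(u-c["cx"])/c["fx"]; y=(v-c["cy"])/c["fy"]
    if c.get("fish"):
        r=np.hypot(x,y); k=np.where(r>1e-6,np.tan(np.minimum(r,1.45))/np.maximum(r,1e-6),1); x,y=x*k,y*k
    P=np.dstack([x*z,y*z,z])@R.from_rotvec(c["orientation"]).as_matrix().T+c["eye"]
    P[z==0]=np.nan
    return P
def shoot(n,save=None):
    c=env.camera(n); c["fish"]=n=="wrist"
    if save: cv2.imwrite(f"pics/{save}.png",c["img"][:,:,::-1])
    return c,cloud(c)
def circ(p):
    "least-squares circle"
    A=np.c_[2*p,np.ones(len(p))]; s=np.linalg.lstsq(A,(p**2).sum(1),rcond=None)[0]
    return s[:2],np.sqrt(s[2]+s[:2]@s[:2])
def st():
    o=env.get_obs(); M=R.from_rotvec(o["tool_rot"]).as_matrix()
    print("t",round(o["clock"],2),"tcp",o["tcp_pos"].round(4),"x",M[:,0].round(3),"y",M[:,1].round(3),"z",M[:,2].round(3),"w",round(o["gripper_width"]*93,1),"F",o["ft_force"].round(1),"g",round(o["gripper_force"],1),"q",o["joint_positions"].round(2))
    return o,M
E
python3 - <<'E'
from h import *
f=lambda a:np.round(a,3).tolist()
for n in("scene","side"):
    c,P=shoot(n)
    for o in "tall_bottle short_bottle jar round_tray square_tray hex_tray mat timer".split():
        for d in env.outline_of(o,c)[:3]:
            q=P[d["mask"]]; q=q[~np.isnan(q[:,0])]
            if len(q)<5: continue
            zt=np.percentile(q[:,2],97); t=q[q[:,2]>zt-.008]
            print(n,o,round(d["score"],2),[int(x) for x in d["extent"]],"med",f(np.median(q,0)),"lo",f(np.percentile(q,3,0)),"hi",f(np.percentile(q,97,0)),"topc",f((t.min(0)+t.max(0))/2))
    pts={"scene":[(480,310),(430,290),(525,360),(445,345),(350,130),(345,262),(345,240),(405,155),(520,228),(419,240),(215,262),(470,276),(460,248)],"side":[(180,245),(225,285),(276,308),(327,318),(228,333),(270,420),(298,316),(318,262),(245,270)]}[n]
    for u,v in pts: print(n,u,v,f(P[v,u]))
E
```

```text
scene tall_bottle 0.97 [386, 231, 416, 285] med [0.464, -0.163, 0.107] lo [0.451, -0.191, 0.017] hi [0.492, -0.135, 0.174] topc [0.484, -0.164, 0.173]
scene short_bottle 0.84 [166, 239, 193, 268] med [0.406, 0.408, 0.067] lo [0.395, 0.397, 0.012] hi [0.429, 0.432, 0.104] topc [0.415, 0.413, 0.102]
scene short_bottle 0.62 [187, 222, 205, 235] med [0.532, 0.406, 0.023] lo [0.522, 0.395, 0.006] hi [0.552, 0.429, 0.042] topc [0.538, 0.404, 0.043]
scene short_bottle 0.58 [159, 255, 184, 302] med [0.31, 0.4, 0.087] lo [0.295, 0.381, 0.009] hi [0.338, 0.431, 0.141] topc [0.323, 0.409, 0.139]
scene jar 0.56 [446, 240, 471, 279] med [0.518, -0.314, 0.07] lo [0.503, -0.347, 0.003] hi [0.586, -0.288, 0.091] topc [0.479, -0.317, 0.126]
scene round_tray 0.57 [379, 269, 413, 289] med [0.461, -0.143, 0.005] lo [0.437, -0.2, -0.002] hi [0.503, -0.117, 0.015] topc [0.469, -0.161, 0.014]
scene round_tray 0.22 [271, 248, 294, 270] med [0.46, 0.148, 0.033] lo [0.442, 0.122, -0.0] hi [0.495, 0.179, 0.051] topc [0.471, 0.152, 0.048]
scene square_tray 0.83 [187, 219, 219, 244] med [0.536, 0.397, 0.004] lo 
[... 1880 characters left out ...]
78, 199] med [0.501, -0.332, 0.004] lo [0.491, -0.356, 0.0] hi [0.509, -0.307, 0.013] topc [0.492, -0.318, 0.011]
side mat 0.64 [217, 256, 267, 285] med [0.647, 0.228, 0.003] lo [0.591, 0.171, -0.0] hi [0.71, 0.278, 0.006] topc [0.632, 0.287, 0.072]
side timer 0.81 [306, 261, 333, 284] med [0.468, 0.167, 0.032] lo [0.445, 0.134, 0.003] hi [0.498, 0.182, 0.049] topc [0.475, 0.151, 0.045]
side 180 245 [0.711, 0.361, 0.147]
side 225 285 [0.542, 0.427, 0.143]
side 276 308 [0.42, 0.436, 0.14]
side 327 318 [0.325, 0.417, 0.139]
side 228 333 [0.535, 0.446, 0.033]
side 270 420 [0.324, 0.618, 0.1]
side 298 316 [0.435, 0.328, 0.024]
side 318 262 [0.472, 0.157, 0.047]
side 245 270 [0.651, 0.218, 0.002]
```

```bash
cat >> h.py <<'E'
def plan(p,ydir):
    "shift (mm, tool axes) and turn to TCP p, pointing down, tool y along +-ydir (world xy)"
    o,M=st(); a=np.arctan2(ydir[1],ydir[0]); best=None
    for s in (0,np.pi):
        y=np.array([np.cos(a+s),np.sin(a+s),0]); z=np.array([0,0,-1.]); T=np.c_[np.cross(y,z),y,z]
        r=R.from_matrix(M.T@T).as_rotvec()
        print("shift",(M.T@(np.array(p)-o["tcp_pos"])*1000).round(1),"turn",r.round(3),"rows",round(max(np.linalg.norm(np.array(p)-o["tcp_pos"])/.0417,np.linalg.norm(r)/.125),1))
E
python3 - <<'E'
from h import *
plan([.5,.42,.30],[0,1])
E
```

```text
t 1.8 tcp [0.1592 0.5264 0.2187] x [-0.957  0.29   0.   ] y [0.29  0.957 0.   ] z [-0.  0. -1.] w 92.8 F [ 0.8 -0.4 -0.6] g 0.0 q [ 1.07  0.26  1.54  0.    1.35 -0.2 ]
shift [-357.    -3.2  -81.3] turn [ 0.    -0.    -0.294] rows 8.8
shift [-357.    -3.2  -81.3] turn [-0.    -0.     2.848] rows 22.8
```

{"op": "send_rows", "data": {"motion": [[[-30, 0, -35, 0, 0, -0.05, 93], [-70, 0, -50, 0, 0, -0.1, 93], [-110, -1, -60, 0, 0, -0.15, 93], [-150, -2, -70, 0, 0, -0.2, 93], [-190, -2, -80, 0, 0, -0.25, 93], [-230, -3, -81, 0, 0, -0.294, 93], [-270, -3, -81, 0, 0, -0.294, 93], [-300, -3, -81, 0, 0, -0.294, 93]]]}}

```text
clock: 2.47
tcp_pos: [0.4489, 0.4351, 0.2998]
tool_rot: [0.002, 3.14, -0.0]
ft_force: [-0.8, 0.2, 0.5]
gripper_width: 1.0
gripper_force: 0.0
```

```bash
python3 - <<'E'
from h import *
o,M=st(); c,P=shoot("wrist","w1")
print(c["eye"],R.from_rotvec(c["orientation"]).as_matrix().round(2).tolist(),c["fx"])
f=lambda a:np.round(a,3).tolist()
for n in "short_bottle square_tray mat timer".split():
    for d in env.outline_of(n,c)[:3]:
        q=P[d["mask"]]; q=q[~np.isnan(q[:,0])]
        if len(q)<5: continue
        zt=np.percentile(q[:,2],97); t=q[q[:,2]>zt-.006]
        print(n,round(d["score"],2),[int(x) for x in d["extent"]],"lo",f(np.percentile(q,2,0)),"hi",f(np.percentile(q,98,0)),"topc",f((t.min(0)+t.max(0))/2),"circ",circ(t[:,:2]))
E
```

```text
t 2.47 tcp [0.4489 0.4351 0.2998] x [-1.     0.001 -0.001] y [ 0.001  1.    -0.   ] z [ 0.001 -0.    -1.   ] w 93.0 F [-0.8  0.2  0.5] g 0.0 q [ 0.59  0.36  1.2  -0.    1.58 -0.98]
[0.37330242 0.43493525 0.46561353] [[-0.0, 0.96, 0.27], [1.0, 0.0, -0.0], [-0.0, 0.27, -0.96]] 371.64829954431775
short_bottle 0.73 [279, 157, 337, 221] lo [0.399, 0.399, 0.055] hi [0.451, 0.45, 0.141] topc [0.429, 0.424, 0.139] circ (array([0.42787054, 0.42364118]), np.float64(0.012153475175451265))
short_bottle 0.67 [261, 66, 322, 127] lo [0.303, 0.383, 0.024] hi [0.356, 0.435, 0.141] topc [0.328, 0.408, 0.138] circ (array([0.32794353, 0.40798489]), np.float64(0.012237900491310148))
short_bottle 0.63 [281, 255, 332, 343] lo [0.524, 0.396, 0.014] hi [0.567, 0.45, 0.144] topc [0.554, 0.423, 0.141] circ (array([0.5528656 , 0.42252832]), np.float64(0.012299129579288842))
square_tray 0.71 [267, 237, 353, 296] lo [0.501, 0.371, 0.001] hi [0.577, 0.474, 0.013] topc [0.538, 0.423, 0.01] circ (array([0.55382713, 0.42158683]), np.float64(0.04872402716874552))
mat 0.7 [281, 256, 333, 344] lo [0.524, 0.396, 0.015] hi [0.567, 0.45, 0.144] topc [0.554, 0.423, 0.141] circ (array([0.55287928, 0.4225043 ]), np.float64(0.01230875559341196))
mat 0.55 [138, 300, 224, 350] lo [0.454, 0.161, 0.001] hi [0.671, 0.372, 0.328] topc [0.545, 0.285, 0.198] circ (array([0.54761818, 0.26852432]), np.float64(0.11445862264856801))
```

View pics/w1.png

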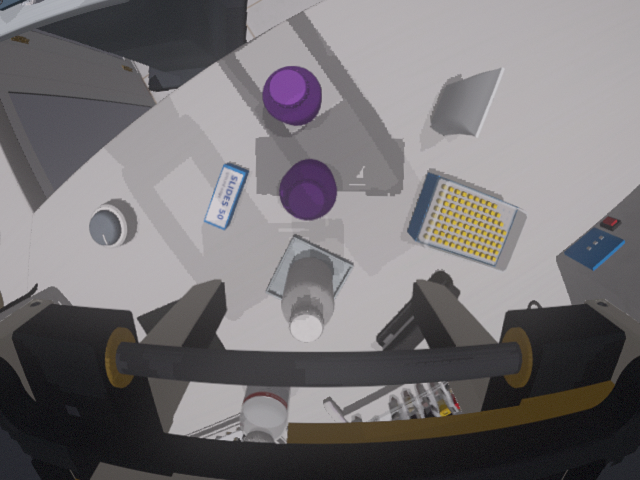

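Wrist view: the short bottle's white cap is at (306,327) on the square tray, whose corners are at (297,236), (267,297) and (353,266). The purple bottles are at (290,90) and (315,195), the untrayed bottle at (265,415) and the timer at (108,226).

```bash
cat >> h.py <<'E'
def tray(Ps,near,lo=.007,hi=.0155,rad=.07):
    q=np.vstack([P.reshape(-1,3) for P in Ps]); q=q[~np.isnan(q[:,0])]
    q=q[(np.hypot(*(q[:,:2]-near).T)<rad)&(q[:,2]>lo)&(q[:,2]<hi)]
    # keep rim only: away from centre
    q=q[np.hypot(*(q[:,:2]-near).T)>.036]
    return q
E
python3 - <<'E'
from h import *
c,P=shoot("wrist"); s,S=shoot("side")
im=s["img"]; crop=np.hstack([cv2.resize(im[y:y+120,x:x+100],(400,480),interpolation=3) for y,x in((230,140),(260,190))])
cv2.imwrite("pics/crop1.png",crop[:,:,::-1])
q=tray([P,S],np.array([.553,.4235])); print(len(q),cv2.minAreaRect((q[:,:2]*1000).astype(np.float32)), q.min(0),q.max(0))
for Q in (P,S):
    q=tray([Q],np.array([.553,.4235])); print(len(q),cv2.minAreaRect((q[:,:2]*1000).astype(np.float32)))
plan([.553,.4235,.113],[0,1])
E
```

```text
725 ((554.42138671875, 422.2919921875), (89.48143005371094, 92.27027130126953), 62.61626434326172) [0.49586709 0.36318759 0.00701484] [0.61445193 0.48108105 0.0137178 ]
507 ((554.6055908203125, 421.7770690917969), (88.73644256591797, 89.34061431884766), 62.61626434326172)
218 ((554.6372680664062, 422.68011474609375), (88.61669921875, 92.27873992919922), 62.6601448059082)
t 2.82 tcp [0.4442 0.4373 0.2999] x [-1.    -0.002  0.   ] y [-0.002  1.     0.   ] z [-0.  0. -1.] w 92.9 F [-0.   0.1 -0.1] g 0.0 q [ 0.6   0.36  1.2   0.    1.58 -0.97]
shift [-108.9  -14.   186.8] turn [ 0.    -0.     0.002] rows 5.2
shift [-108.9  -14.   186.8] turn [ 1.00e-03  0.00e+00 -3.14e+00] rows 25.1
```

View pics/crop1.png

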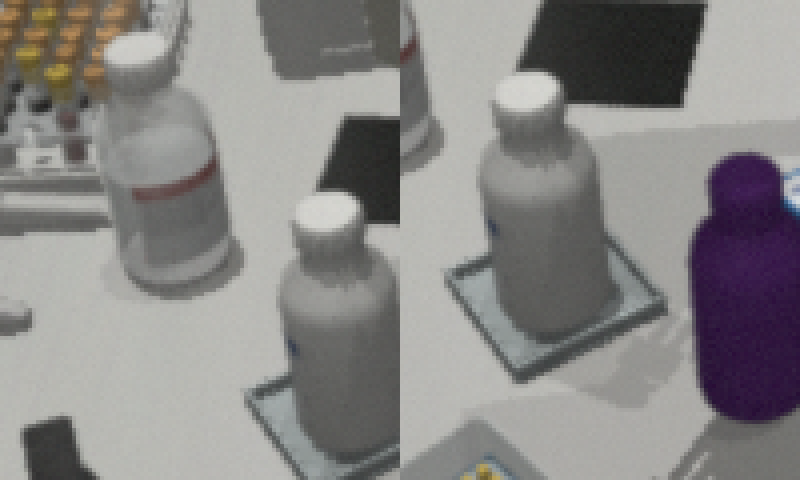

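The crop confirms the choice: the bottle on the square tray shows the blue band (edge at (492,225)), and the untrayed one has a red band.

{"op": "send_rows", "data": {"motion": [[[-40, -5, 10, 0, 0, 0, 93], [-75, -10, 25, 0, 0, 0, 93], [-108, -13, 50, 0, 0, 0, 93], [-109, -14, 90, 0, 0, 0, 93], [-109, -14, 125, 0, 0, 0, 93], [-109, -14, 160, 0, 0, 0, 93], [-109, -14, 183, 0, 0, 0, 93], [-109, -14, 183, 0, 0, 0, 93]]]}}

```text
clock: 3.48
tcp_pos: [0.5497, 0.4219, 0.1104]
tool_rot: [0.003, -3.132, 0.008]
ft_force: [-1.7, -0.4, -1.0]
gripper_width: 1.001
gripper_force: 0.0
```

{"op": "send_rows", "data": {"motion": [[[0, 0, 0, 0, 0, 0, 93], [0, 0, 0, 0, 0, 0, 60], [0, 0, 0, 0, 0, 0, 45], [0, 0, 0, 0, 0, 0, 20], [0, 0, 0, 0, 0, 0, 20], [0, 0, 0, 0, 0, 0, 20], [0, 0, 0, 0, 0, 0, 20], [0, 0, 0, 0, 0, 0, 20]]]}}

```text
clock: 4.15
tcp_pos: [0.5546, 0.4227, 0.1169]
tool_rot: [-0.0, 3.141, 0.0]
ft_force: [0.1, -0.5, -0.6]
gripper_width: 0.549
gripper_force: 0.0
```

```bash
python3 -c "
from h import *
plan([.65,.23,.25],[.664,.747])"
```

```text
t 4.15 tcp [0.5546 0.4227 0.1169] x [-1. -0. -0.] y [-0.  1.  0.] z [ 0.  0. -1.] w 51.0 F [ 0.1 -0.5 -0.6] g 0.0 q [ 0.49  0.59  1.27 -0.    1.28 -1.08]
shift [ -95.4 -192.7 -133.1] turn [0.    0.    0.727] rows 6.1
shift [ -95.4 -192.7 -133.1] turn [-0.     0.    -2.415] rows 19.3
```

{"op": "send_rows", "data": {"motion": [[[0, 0, 0, 0, 0, 0, 20], [0, 0, 0, 0, 0, 0, 20], [0, 0, 0, 0, 0, 0, 20], [0, 0, 0, 0, 0, 0, 20], [0, 0, 0, 0, 0, 0, 20], [0, 0, 0, 0, 0, 0, 20]]]}}

```text
clock: 4.65
tcp_pos: [0.5543, 0.4227, 0.1163]
tool_rot: [0.0, -3.141, 0.0]
ft_force: [0.6, 0.3, -2.1]
gripper_width: 0.386
gripper_force: 26.6
```

{"op": "send_rows", "data": {"motion": [[[0, 0, -12, 0, 0, 0, 20], [0, 0, -30, 0, 0, 0, 20], [0, 0, -50, 0, 0, 0.1, 20], [-10, -20, -60, 0, 0, 0.2, 20], [-22, -45, -60, 0, 0, 0.3, 20], [-35, -70, -60, 0, 0, 0.42, 20], [-48, -95, -60, 0, 0, 0.54, 20], [-55, -110, -60, 0, 0, 0.63, 20]]]}}

```text
clock: 5.32
tcp_pos: [0.611, 0.31, 0.1777]
tool_rot: [0.984, 2.982, -0.001]
ft_force: [-0.2, -0.6, -1.4]
gripper_width: 0.387
gripper_force: 27.2
```

```bash
python3 -c "
from h import *
plan([.649,.231,.128],[.664,.747])
c,P=shoot('side')
for n in ('mat','short_bottle'):
  d=env.outline_of(n,c)
  for e in d[:3]:
    q=P[e['mask']];q=q[~np.isnan(q[:,0])]; print(n,e['score'],np.percentile(q,2,0).round(3),np.percentile(q,98,0).round(3))
# cooler side-face points at height .1-.2 near the mat
q=P.reshape(-1,3);m=(q[:,2]>.12)&(q[:,2]<.22)&(q[:,0]>.52)&(q[:,0]<.8)&(abs(q[:,1]-.1)<.2);q=q[m];d=(q[:,:2]-[.65,.23])@np.array([-.747,.664]);print(len(q),np.percentile(d,[1,50,99]))
print(cv2.minAreaRect((q[d<-.04][:,:2]*1000).astype(np.float32)))"
```

```text
t 5.32 tcp [0.611  0.31   0.1777] x [-0.804  0.595 -0.002] y [ 0.595  0.804 -0.   ] z [ 0.001 -0.001 -1.   ] w 36.0 F [-0.2 -0.6 -1.4] g 27.2 q [ 0.31  0.53  1.23 -0.    1.38 -0.63]
shift [-77.4 -40.9  49.8] turn [-0.     0.002  0.089] rows 2.4
shift [-77.4 -40.9  49.8] turn [-3.000e-03 -0.000e+00 -3.052e+00] rows 24.4
mat 0.56 [ 0.584  0.163 -0.001] [0.686 0.299 0.067]
short_bottle 0.83 [0.298 0.398 0.008] [0.35  0.439 0.141]
short_bottle 0.65 [0.58  0.299 0.071] [0.625 0.342 0.204]
short_bottle 0.56 [0.399 0.413 0.008] [0.447 0.454 0.14 ]
2260 [-0.13447718 -0.09524298  0.08974196]
((672.8850708007812, 93.01927185058594), (333.434814453125, 68.17132568359375), 49.65133285522461)
```

{"op": "send_rows", "data": {"motion": [[[-20, -10, 0, 0, 0, 0.03, 20], [-45, -24, 0, 0, 0, 0.06, 20], [-65, -35, 8, 0, 0, 0.09, 20], [-77, -41, 20, 0, 0, 0.09, 20], [-77, -41, 34, 0, 0, 0.09, 20], [-77, -41, 40, 0, 0, 0.09, 20], [-77, -41, 40, 0, 0, 0.09, 20], [-77, -41, 40, 0, 0, 0.09, 20]]]}}

```text
clock: 6.13
tcp_pos: [0.6467, 0.2354, 0.1361]
tool_rot: [-1.103, -2.94, 0.001]
ft_force: [0.5, -0.2, -1.8]
gripper_width: 0.385
gripper_force: 26.7
```

```bash
python3 -c "
from h import *
plan([.65,.231,.1185],[.664,.747])"
```

```text
t 6.13 tcp [0.6467 0.2354 0.1361] x [-0.753  0.658  0.001] y [ 0.658  0.753 -0.001] z [-0.002  0.    -1.   ] w 35.8 F [ 0.5 -0.2 -1.8] g 26.7 q [ 0.19  0.56  1.28  0.    1.3  -0.67]
shift [-5.4 -1.2 17.6] turn [-0.001 -0.001  0.009] rows 0.4
shift [-5.4 -1.2 17.6] turn [ 2.000e-03 -1.000e-03 -3.133e+00] rows 25.1
```

Lower, settle, then open and go up.

{"op": "send_rows", "data": {"motion": [[[-3, -1, 8, 0, 0, 0, 20], [-5, -1, 14, 0, 0, 0, 20], [-5, -1, 17, 0, 0, 0, 20], [-5, -1, 18.5, 0, 0, 0, 20], [-5, -1, 18.5, 0, 0, 0, 20], [-5, -1, 18.5, 0, 0, 0, 45], [-5, -1, 18.5, 0, 0, 0, 60], [-5, -1, 18.5, 0, 0, 0, 75]]]}}

```text
clock: 6.8
tcp_pos: [0.6511, 0.2302, 0.1186]
tool_rot: [1.106, 2.939, 0.001]
ft_force: [0.9, -0.3, 0.0]
gripper_width: 0.551
gripper_force: 0.0
```

{"op": "send_rows", "data": {"motion": [[[0, 0, 0, 0, 0, 0, 80], [0, 0, 0, 0, 0, 0, 80], [0, 0, -20, 0, 0, 0, 80], [0, 0, -50, 0, 0, 0, 80], [0, 0, -90, 0, 0, 0, 93], [0, 0, -130, 0, 0, 0, 93], [0, 0, -165, 0, 0, 0, 93], [0, 0, -180, 0, 0, 0, 93]]]}}

```text
clock: 7.47
tcp_pos: [0.6522, 0.2305, 0.3049]
tool_rot: [1.104, 2.933, 0.007]
ft_force: [1.1, -1.0, 0.9]
gripper_width: 0.996
gripper_force: 0.0
```

```bash
python3 -c "
from h import *
c,P=shoot('side')
for n in ('mat','short_bottle'):
  d=env.outline_of(n,c)
  for e in d[:3]:
    q=P[e['mask']];q=q[~np.isnan(q[:,0])]; print(n,e['score'],np.percentile(q,2,0).round(3),np.percentile(q,98,0).round(3))
plan([.42,-.3,.30],[0,1])"
```

```text
mat 0.78 [0.589 0.169 0.   ] [0.711 0.29  0.006]
short_bottle 0.91 [0.399 0.412 0.01 ] [0.446 0.454 0.14 ]
short_bottle 0.89 [0.619 0.203 0.003] [0.692 0.264 0.144]
short_bottle 0.77 [0.298 0.397 0.008] [0.35  0.439 0.14 ]
t 7.62 tcp [0.6514 0.2303 0.2998] x [-0.752  0.659 -0.002] y [0.659 0.752 0.003] z [ 0.004  0.001 -1.   ] w 93.0 F [-0.2  0.5  0.7] g 0.0 q [ 0.18  0.49  1.   -0.    1.65 -0.67]
shift [-175.6 -551.3   -1.4] turn [ 0.002  0.003 -0.72 ] rows 13.9
shift [-175.6 -551.3   -1.4] turn [ 4.000e-03 -2.000e-03  2.422e+00] rows 19.4
```

{"op": "send_rows", "data": {"motion": [[[-5, -35, -10, 0, 0, -0.1, 93], [-10, -72, -20, 0, 0, -0.2, 93], [-15, -110, -20, 0, 0, -0.3, 93], [-20, -148, -20, 0, 0, -0.4, 93], [-25, -185, -20, 0, 0, -0.5, 93], [-30, -222, -20, 0, 0, -0.6, 93], [-35, -255, -20, 0, 0, -0.7, 93], [-38, -272, -20, 0, 0, -0.72, 93]]]}}

```text
clock: 8.28
tcp_pos: [0.4969, -0.0016, 0.3157]
tool_rot: [0.006, -3.137, 0.0]
ft_force: [0.7, 0.0, 0.3]
gripper_width: 0.998
gripper_force: 0.0
```

{"op": "send_rows", "data": {"motion": [[[15, -35, 0, 0, 0, 0, 93], [28, -70, 0, 0, 0, 0, 93], [40, -105, 0, 0, 0, 0, 93], [52, -140, 0, 0, 0, 0, 93], [64, -175, 0, 0, 0, 0, 93], [72, -205, 0, 0, 0, 0, 93], [80, -230, 0, 0, 0, 0, 93], [80, -230, 0, 0, 0, 0, 93]]]}}

```text
clock: 8.95
tcp_pos: [0.4178, -0.233, 0.3152]
tool_rot: [-0.007, -3.137, -0.002]
ft_force: [1.0, -0.1, -0.1]
gripper_width: 0.999
gripper_force: 0.0
```

```bash
python3 - <<'E'
from h import *
o,M=st(); c,P=shoot("wrist","w2"); s,S=shoot("scene")
f=lambda a:np.round(a,3).tolist()
for k,(cc,Q) in {"wrist":(c,P),"scene":(s,S)}.items():
  for n in "jar tall_bottle hex_tray round_tray".split():
    for d in env.outline_of(n,cc)[:2]:
        q=Q[d["mask"]]; q=q[~np.isnan(q[:,0])]
        if len(q)<5: continue
        zt=np.percentile(q[:,2],95); t=q[abs(q[:,2]-zt)<.006]
        print(k,n,round(d["score"],2),[int(x) for x in d["extent"]],"lo",f(np.percentile(q,2,0)),"hi",f(np.percentile(q,98,0)),"topc",f((t.min(0)+t.max(0))/2),"circ",[np.round(x,4) for x in circ(t[:,:2])])
E
```

```text
t 8.95 tcp [ 0.4178 -0.233   0.3152] x [-1.     0.004  0.005] y [0.004 1.    0.001] z [-0.005  0.001 -1.   ] w 92.9 F [ 1.  -0.1 -0.1] g 0.0 q [-0.74  0.08  1.52 -0.    1.55 -2.31]
wrist jar 0.86 [224, 261, 279, 326] lo [0.504, -0.343, 0.009] hi [0.557, -0.289, 0.088] topc [0.534, -0.318, 0.086] circ [array([ 0.5333, -0.3188]), np.float64(0.0193)]
wrist tall_bottle 0.7 [346, 226, 408, 313] lo [0.453, -0.197, 0.017] hi [0.499, -0.142, 0.174] topc [0.484, -0.166, 0.171] circ [array([ 0.4832, -0.1665]), np.float64(0.0129)]
wrist hex_tray 0.58 [221, 251, 291, 315] lo [0.49, -0.364, 0.001] hi [0.573, -0.275, 0.013] topc [0.534, -0.319, 0.01] circ [array([ 0.5347, -0.321 ]), np.float64(0.0444)]
wrist round_tray 0.57 [337, 212, 399, 268] lo [0.438, -0.206, 0.001] hi [0.503, -0.123, 0.013] topc [0.474, -0.164, 0.01] circ [array([ 0.4805, -0.1641]), np.float64(0.0416)]
scene jar 0.74 [446, 242, 469, 277] lo [0.501, -0.343, 0.003] hi [0.559, -0.287, 0.092] topc [0.532, -0.316, 0.089] circ [array([ 0.5316, -0.3165]), np.float64(0.0199)]
scene tall_bottle 0.84 [385, 230, 416, 288] lo [0.451, -0.194, 0.005] hi [0.55, -0.133, 0.175] topc [0.483, -0.164, 0.172] circ [array([ 0.4826, -0.1632]), np.float64(0.0136)]
scene hex_tray 0.64 [438, 259, 475, 275] lo [0.502, -0.358, -0.003] hi [0.563, -0.27, 0.014] topc [0.528, -0.314, 0.012] circ [array([ 0.533 , -0.3165]), np.float64(0.0424)]
scene round_tray 0.73 [379, 270, 414, 293] lo [0.436, -0.202, -0.005] hi [0.5, -0.12, 0.015] topc [0.467, -0.161, 0.013] circ [array([ 0.4777, -0.1605]), np.float64(0.0411)]
scene round_tray 0.47 [276, 249, 295, 271] lo [0.442, 0.121, 0.003] hi [0.495, 0.168, 0.053] topc [0.472, 0.15, 0.049] circ [array([0.4723, 0.1511]), np.float64(0.0155)]
```

View pics/w2.png

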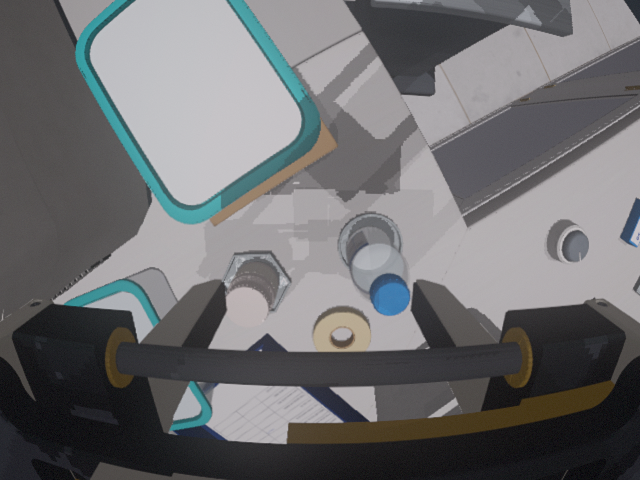

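Wrist view: the jar is at (247,295) on the hex tray, the tall bottle's blue cap at (390,293), and the round tray rim at (368,240). The teal box is well to the near side.

{"op": "send_rows", "data": {"motion": [[[-30, -20, 10, 0, 0, 0, 93], [-60, -45, 20, 0, 0, 0, 93], [-90, -70, 40, 0, 0, 0, 93], [-115, -86, 75, 0, 0, 0, 93], [-115, -86, 115, 0, 0, 0, 93], [-115, -86, 150, 0, 0, 0, 93], [-115, -86, 180, 0, 0, 0, 93], [-115, -86, 180, 0, 0, 0, 93]]]}}

```text
clock: 10.12
tcp_pos: [0.5318, -0.312, 0.1306]
tool_rot: [0.001, -3.131, -0.014]
ft_force: [-1.6, 1.1, -1.5]
gripper_width: 0.997
gripper_force: 0.0
```

```bash
python3 -c "
from h import *
plan([.533,-.318,.057],[0,1])"
```

```text
t 10.12 tcp [ 0.5318 -0.312   0.1306] x [-1.    -0.001  0.01 ] y [-0.001  1.     0.009] z [-0.01   0.009 -1.   ] w 92.7 F [-1.6  1.1 -1.5] g 0.0 q [-0.71  0.45  1.48  0.    1.23 -2.28]
shift [-1.9 -6.6 73.6] turn [ 0.009 -0.01   0.001] rows 1.8
shift [-1.9 -6.6 73.6] turn [ 0.016  0.014 -3.141] rows 25.1
```

{"op": "send_rows", "data": {"motion": [[[0, -1, 20, 0, 0, 0, 93], [0, -1, 45, 0, 0, 0, 93], [0, -1, 65, 0, 0, 0, 93], [0, -1, 70, 0, 0, 0, 93], [0, -1, 70, 0, 0, 0, 93], [0, -1, 70, 0, 0, 0, 93]]]}}

```text
clock: 10.62
tcp_pos: [0.5361, -0.317, 0.0701]
tool_rot: [-0.001, 3.14, -0.003]
ft_force: [-0.6, 0.7, 0.2]
gripper_width: 0.998
gripper_force: 0.0
```

```bash
python3 -c "
from h import *
plan([.533,-.318,.057],[0,1])"
```

```text
t 10.62 tcp [ 0.5361 -0.317   0.0701] x [-1.    -0.001 -0.002] y [-0.001  1.    -0.002] z [ 0.002 -0.002 -1.   ] w 92.8 F [-0.6  0.7  0.2] g 0.0 q [-0.71  0.51  1.54 -0.    1.09 -2.28]
shift [ 3.1 -1.  13.1] turn [-0.002  0.002  0.001] rows 0.3
shift [ 3.1 -1.  13.1] turn [-3.000e-03 -3.000e-03 -3.141e+00] rows 25.1
```

{"op": "send_rows", "data": {"motion": [[[3, -1, 7, 0, 0, 0, 93], [3, -1, 13, 0, 0, 0, 93], [3, -1, 13, 0, 0, 0, 93], [3, -1, 13, 0, 0, 0, 70], [3, -1, 13, 0, 0, 0, 55], [3, -1, 13, 0, 0, 0, 40], [3, -1, 13, 0, 0, 0, 40], [3, -1, 13, 0, 0, 0, 40]]]}}

```text
clock: 11.28
tcp_pos: [0.5322, -0.3176, 0.0554]
tool_rot: [-0.0, 3.141, -0.001]
ft_force: [-0.1, 0.1, 1.3]
gripper_width: 0.687
gripper_force: 0.4
```

{"op": "send_rows", "data": {"motion": [[[0, 0, 0, 0, 0, 0, 40], [0, 0, 0, 0, 0, 0, 40], [0, 0, 0, 0, 0, 0, 40], [0, 0, 0, 0, 0, 0, 40]]]}}

```text
clock: 11.62
tcp_pos: [0.5322, -0.3176, 0.0554]
tool_rot: [-0.0, 3.141, -0.001]
ft_force: [-0.1, -0.4, 1.0]
gripper_width: 0.649
gripper_force: 30.0
```

```bash
python3 -c "
from h import *
plan([.42,0,.19],[0,1])"
```

```text
t 11.62 tcp [ 0.5322 -0.3176  0.0554] x [-1. -0. -0.] y [-0.     1.    -0.001] z [ 0.    -0.001 -1.   ] w 60.4 F [-0.1 -0.4  1. ] g 30.0 q [-0.72  0.53  1.56 -0.    1.06 -2.29]
shift [ 112.1  317.6 -134.8] turn [-0.001  0.     0.   ] rows 8.7
shift [ 112.1  317.6 -134.8] turn [-1.000e-03 -1.000e-03 -3.141e+00] rows 25.1
```

{"op": "send_rows", "data": {"motion": [[[0, 0, -12, 0, 0, 0, 40], [0, 0, -40, 0, 0, 0, 40], [0, 0, -78, 0, 0, 0, 40], [0, 0, -115, 0, 0, 0, 40], [0, 0, -150, 0, 0, 0, 40], [0, 0, -185, 0, 0, 0, 40], [15, 25, -205, 0, 0, 0, 40], [35, 60, -205, 0, 0, 0, 40]]]}}

```text
clock: 12.28
tcp_pos: [0.4993, -0.2604, 0.2657]
tool_rot: [0.003, 3.134, -0.011]
ft_force: [0.8, 0.5, -1.1]
gripper_width: 0.647
gripper_force: 30.0
```

{"op": "send_rows", "data": {"motion": [[[15, 35, 0, 0, 0, 0, 40], [30, 70, 0, 0, 0, 0, 40], [45, 105, 0, 0, 0, 0, 40], [60, 140, 0, 0, 0, 0, 40], [75, 175, 0, 0, 0, 0, 40], [80, 212, 0, 0, 0, 0, 40], [80, 250, 0, 0, 0, 0, 40], [80, 280, 0, 0, 0, 0, 40]]]}}

```text
clock: 12.95
tcp_pos: [0.4155, 0.0252, 0.261]
tool_rot: [-0.0, 3.141, 0.001]
ft_force: [0.0, 0.3, -1.9]
gripper_width: 0.644
gripper_force: 30.0
```

```bash
python3 -c "
from h import *
plan([.5545,.4223,.12],[0,1])"
```

```text
t 12.95 tcp [0.4155 0.0252 0.261 ] x [-1.    -0.    -0.001] y [-0.     1.     0.001] z [ 0.001  0.001 -1.   ] w 59.9 F [ 0.   0.3 -1.9] g 30.0 q [-0.21 -0.02  1.75  0.    1.41 -1.78]
shift [-139.   397.   141.4] turn [0.001 0.001 0.   ] rows 10.6
shift [-139.   397.   141.4] turn [-1.000e-03  1.000e-03 -3.141e+00] rows 25.1
```

{"op": "send_rows", "data": {"motion": [[[-5, 38, 0, 0, 0, 0, 40], [-15, 76, 0, 0, 0, 0, 40], [-28, 114, 0, 0, 0, 0, 40], [-42, 152, 0, 0, 0, 0, 40], [-56, 190, 0, 0, 0, 0, 40], [-70, 228, 0, 0, 0, 0, 40], [-84, 266, 0, 0, 0, 0, 40], [-98, 304, 0, 0, 0, 0, 40]]]}}

```text
clock: 13.62
tcp_pos: [0.5145, 0.3288, 0.2606]
tool_rot: [0.001, -3.141, 0.0]
ft_force: [0.9, -0.3, -0.7]
gripper_width: 0.646
gripper_force: 30.0
```

{"op": "send_rows", "data": {"motion": [[[-15, 35, 0, 0, 0, 0, 40], [-30, 68, 0, 0, 0, 0, 40], [-41, 93, 20, 0, 0, 0, 40], [-41, 93, 60, 0, 0, 0, 40], [-41, 93, 100, 0, 0, 0, 40], [-41, 93, 130, 0, 0, 0, 40], [-41, 93, 140, 0, 0, 0, 40], [-41, 93, 140, 0, 0, 0, 40]]]}}

```text
clock: 14.28
tcp_pos: [0.5536, 0.4185, 0.1166]
tool_rot: [0.001, -3.135, 0.006]
ft_force: [0.4, -0.1, -1.3]
gripper_width: 0.642
gripper_force: 30.0
```

{"op": "send_rows", "data": {"motion": [[[0, 0, 0, 0, 0, 0, 40], [0, 0, 0, 0, 0, 0, 40]]]}}

```text
clock: 14.45
tcp_pos: [0.5575, 0.4204, 0.1234]
tool_rot: [-0.0, 3.137, 0.004]
ft_force: [0.6, -0.1, -1.3]
gripper_width: 0.649
gripper_force: 30.0
```

```bash
python3 -c "
from h import *
plan([.5545,.4223,.057],[0,1])
c,P=shoot('side')
for e in env.outline_of('jar',c)[:2]:
    q=P[e['mask']];q=q[~np.isnan(q[:,0])]; print(e['score'],np.percentile(q,2,0).round(3),np.percentile(q,98,0).round(3))
"
```

```text
t 14.45 tcp [0.5575 0.4204 0.1234] x [-1.    -0.    -0.004] y [-0.     1.     0.002] z [ 0.004  0.002 -1.   ] w 60.3 F [ 0.6 -0.1 -1.3] g 30.0 q [ 0.49  0.59  1.27  0.    1.28 -1.08]
shift [ 3.3  1.8 66.4] turn [0.002 0.004 0.   ] rows 1.6
shift [ 3.3  1.8 66.4] turn [-0.007  0.004 -3.142] rows 25.1
0.74 [0.529 0.399 0.074] [0.574 0.452 0.156]
```

{"op": "send_rows", "data": {"motion": [[[1, 2, 15, 0, 0, 0, 40], [2, 2, 32, 0, 0, 0, 40], [2, 2, 44, 0, 0, 0, 40], [2, 2, 50, 0, 0, 0, 40], [2, 2, 50, 0, 0, 0, 40], [2, 2, 50, 0, 0, 0, 40], [2, 2, 50, 0, 0, 0, 40], [2, 2, 50, 0, 0, 0, 40]]]}}

```text
clock: 15.22
tcp_pos: [0.5547, 0.422, 0.0714]
tool_rot: [-0.0, 3.14, 0.001]
ft_force: [-1.1, 0.1, -1.1]
gripper_width: 0.648
gripper_force: 30.0
```

```bash
python3 -c "
from h import *
plan([.554,.4223,.0565],[0,1])"
```

```text
t 15.22 tcp [0.5547 0.422  0.0714] x [-1.    -0.    -0.002] y [-0.     1.     0.001] z [ 0.002  0.001 -1.   ] w 60.2 F [-1.1  0.1 -1.1] g 30.0 q [ 0.49  0.63  1.32 -0.    1.19 -1.08]
shift [ 0.7  0.3 14.9] turn [0.001 0.002 0.   ] rows 0.4
shift [ 0.7  0.3 14.9] turn [-3.000e-03  1.000e-03 -3.141e+00] rows 25.1
```

{"op": "send_rows", "data": {"motion": [[[0.5, 0, 6, 0, 0, 0, 40], [0.5, 0, 11, 0, 0, 0, 40], [0.5, 0, 14, 0, 0, 0, 40], [0.5, 0, 15.5, 0, 0, 0, 40], [0.5, 0, 15.5, 0, 0, 0, 40], [0.5, 0, 15.5, 0, 0, 0, 40], [0.5, 0, 15.5, 0, 0, 0, 70], [0.5, 0, 15.5, 0, 0, 0, 80]]]}}

```text
clock: 15.88
tcp_pos: [0.5536, 0.4219, 0.0546]
tool_rot: [-0.0, 3.141, 0.001]
ft_force: [0.2, 0.3, -0.3]
gripper_width: 0.739
gripper_force: 0.0
```

{"op": "send_rows", "data": {"motion": [[[0, 0, 0, 0, 0, 0, 93], [0, 0, 0, 0, 0, 0, 93], [0, 0, 0, 0, 0, 0, 93], [0, 0, -20, 0, 0, 0, 93], [0, 0, -50, 0, 0, 0, 93], [0, 0, -90, 0, 0, 0, 93], [0, 0, -130, 0, 0, 0, 93], [0, 0, -170, 0, 0, 0, 93]]]}}

```text
clock: 16.55
tcp_pos: [0.5531, 0.4215, 0.2261]
tool_rot: [0.0, -3.141, 0.0]
ft_force: [1.4, 0.8, 0.2]
gripper_width: 0.998
gripper_force: 0.0
```

```bash
python3 - <<'E'
from h import *
f=lambda a:np.round(a,3).tolist()
plan([.482,-.165,.28],[0,1])
for k in ("side","wrist"):
  cc,Q=shoot(k)
  for n in ("jar","square_tray"):
    for d in env.outline_of(n,cc)[:2]:
        q=Q[d["mask"]]; q=q[~np.isnan(q[:,0])]
        t=q[q[:,2]>np.percentile(q[:,2],95)-.006]
        print(k,n,round(d["score"],2),[int(x) for x in d["extent"]],"lo",f(np.percentile(q,2,0)),"hi",f(np.percentile(q,98,0)),"topc",f((t.min(0)+t.max(0))/2))
E
```

```text
t 16.55 tcp [0.5531 0.4215 0.2261] x [-1.    -0.     0.001] y [-0.  1. -0.] z [-0.001 -0.    -1.   ] w 92.8 F [1.4 0.8 0.2] g 0.0 q [ 0.49  0.52  1.12  0.    1.5  -1.08]
shift [  71.2 -586.5  -53.7] turn [-0.    -0.001  0.   ] rows 14.2
shift [  71.2 -586.5  -53.7] turn [ 1.000e-03 -0.000e+00 -3.141e+00] rows 25.1
side square_tray 0.89 [199, 318, 255, 357] lo [0.5, 0.383, 0.0] hi [0.608, 0.477, 0.013] topc [0.553, 0.43, 0.013]
wrist jar 0.69 [282, 178, 349, 254] lo [0.525, 0.395, 0.025] hi [0.579, 0.446, 0.088] topc [0.556, 0.421, 0.086]
wrist square_tray 0.56 [259, 155, 370, 262] lo [0.503, 0.37, 0.001] hi [0.607, 0.474, 0.013] topc [0.554, 0.421, 0.047]
```

{"op": "send_rows", "data": {"motion": [[[10, -35, -20, 0, 0, 0, 93], [22, -74, -40, 0, 0, 0, 93], [34, -113, -60, 0, 0, 0, 93], [46, -152, -60, 0, 0, 0, 93], [58, -191, -60, 0, 0, 0, 93], [70, -230, -60, 0, 0, 0, 93], [82, -269, -60, 0, 0, 0, 93], [94, -308, -60, 0, 0, 0, 93]]]}}

```text
clock: 17.52
tcp_pos: [0.4583, 0.1145, 0.2826]
tool_rot: [0.001, -3.138, 0.0]
ft_force: [0.2, -1.2, 0.3]
gripper_width: 1.001
gripper_force: 0.0
```

{"op": "send_rows", "data": {"motion": [[[10, -38, 0, 0, 0, 0, 93], [20, -76, 0, 0, 0, 0, 93], [20, -115, 0, 0, 0, 0, 93], [10, -154, 0, 0, 0, 0, 93], [0, -193, 0, 0, 0, 0, 93], [-12, -230, 0, 0, 0, 0, 93], [-22, -265, 0, 0, 0, 0, 93], [-24, -278, 0, 0, 0, 0, 93]]]}}

```text
clock: 18.18
tcp_pos: [0.4843, -0.1662, 0.282]
tool_rot: [-0.005, -3.138, -0.001]
ft_force: [0.3, 0.4, 1.2]
gripper_width: 1.002
gripper_force: 0.0
```

{"op": "send_rows", "data": {"motion": [[[0, 0, 15, 0, 0, 0, 93], [0, 0, 45, 0, 0, 0, 93], [0, 0, 75, 0, 0, 0, 93], [0, 0, 85, 0, 0, 0, 93], [0, 0, 85, 0, 0, 0, 93], [0, 0, 85, 0, 0, 0, 93]]]}}

```text
clock: 18.68
tcp_pos: [0.484, -0.1614, 0.1993]
tool_rot: [0.001, -3.14, -0.002]
ft_force: [-0.2, -1.3, 0.6]
gripper_width: 1.002
gripper_force: 0.0
```

```bash
python3 -c "
from h import *
plan([.483,-.165,.144],[0,1])"
```

```text
t 18.68 tcp [ 0.484  -0.1614  0.1993] x [-1.    -0.001  0.002] y [-0.001  1.     0.001] z [-0.002  0.001 -1.   ] w 93.2 F [-0.2 -1.3  0.6] g 0.0 q [-0.54  0.2   1.66  0.    1.28 -2.11]
shift [ 0.9 -3.7 55.3] turn [ 0.001 -0.002  0.001] rows 1.3
shift [ 0.9 -3.7 55.3] turn [ 3.000e-03  2.000e-03 -3.141e+00] rows 25.1
```

{"op": "send_rows", "data": {"motion": [[[1, -2, 20, 0, 0, 0, 93], [1, -3, 40, 0, 0, 0, 93], [1, -3, 54, 0, 0, 0, 93], [1, -3, 56, 0, 0, 0, 93], [1, -3, 56, 0, 0, 0, 70], [1, -3, 56, 0, 0, 0, 60], [1, -3, 56, 0, 0, 0, 40], [1, -3, 56, 0, 0, 0, 20]]]}}

```text
clock: 19.35
tcp_pos: [0.4841, -0.1653, 0.145]
tool_rot: [-0.001, 3.139, -0.002]
ft_force: [0.7, -0.8, -0.1]
gripper_width: 0.763
gripper_force: 0.0
```

{"op": "send_rows", "data": {"motion": [[[0, 0, 0, 0, 0, 0, 20], [0, 0, 0, 0, 0, 0, 20], [0, 0, 0, 0, 0, 0, 20], [0, 0, 0, 0, 0, 0, 20], [0, 0, 0, 0, 0, 0, 20], [0, 0, 0, 0, 0, 0, 20], [0, 0, 0, 0, 0, 0, 20]]]}}

```text
clock: 19.93
tcp_pos: [0.4833, -0.165, 0.1436]
tool_rot: [0.0, -3.142, -0.0]
ft_force: [-0.0, -0.5, -0.7]
gripper_width: 0.39
gripper_force: 27.1
```

```bash
python3 -c "
from h import *
plan([.534,-.318,.22],[0,1])"
```

```text
t 19.93 tcp [ 0.4833 -0.165   0.1436] x [-1. -0.  0.] y [-0.  1.  0.] z [-0.  0. -1.] w 36.3 F [-0.  -0.5 -0.7] g 27.1 q [-0.55  0.25  1.74 -0.    1.15 -2.12]
shift [ -50.7 -153.   -76.4] turn [ 0. -0.  0.] rows 4.3
shift [ -50.7 -153.   -76.4] turn [ 0.     0.    -3.141] rows 25.1
```

{"op": "send_rows", "data": {"motion": [[[0, 0, -12, 0, 0, 0, 20], [0, 0, -35, 0, 0, 0, 20], [0, 0, -55, 0, 0, 0, 20], [-8, -25, -60, 0, 0, 0, 20], [-18, -55, -60, 0, 0, 0, 20], [-29, -88, -60, 0, 0, 0, 20], [-40, -120, -60, 0, 0, 0, 20], [-46, -138, -60, 0, 0, 0, 20]]]}}

```text
clock: 20.6
tcp_pos: [0.5298, -0.3062, 0.2029]
tool_rot: [-0.002, -3.141, 0.001]
ft_force: [-0.2, -0.0, -2.7]
gripper_width: 0.392
gripper_force: 29.0
```

{"op": "send_rows", "data": {"motion": [[[-3, -10, 0, 0, 0, 0, 20], [-5, -15, 0, 0, 0, 0, 20], [-5, -15, 15, 0, 0, 0, 20], [-5, -15, 30, 0, 0, 0, 20], [-5, -15, 30, 0, 0, 0, 20], [-5, -15, 30, 0, 0, 0, 20]]]}}

```text
clock: 21.1
tcp_pos: [0.5335, -0.3162, 0.1728]
tool_rot: [0.002, -3.139, -0.004]
ft_force: [-0.5, 0.3, -2.0]
gripper_width: 0.393
gripper_force: 29.0
```

```bash
python3 - <<'E'
from h import *
f=lambda a:np.round(a,3).tolist()
plan([.534,-.318,.146],[0,1])
s,S=shoot("scene","s3"); c,P=shoot("wrist")
for k,Q in (("scene",S),("wrist",P)):
    for nm,ctr in (("hex",[.534,-.318]),("round",[.480,-.163])):
        q=tray([Q],np.array(ctr),lo=.008,rad=.058)
        print(k,nm,len(q),circ(q[:,:2]),q[:,:2].min(0),q[:,:2].max(0),"hullc",cv2.minEnclosingCircle((q[:,:2]*1000).astype(np.float32)))
for n in ("tall_bottle",):
    for d in env.outline_of(n,s)[:2]:
        q=S[d["mask"]]; q=q[~np.isnan(q[:,0])]
        print(n,d["score"],d["extent"],f(np.percentile(q,2,0)),f(np.percentile(q,98,0)))
E
```

```text
t 21.1 tcp [ 0.5335 -0.3162  0.1728] x [-1.    -0.001  0.002] y [-0.001  1.     0.002] z [-0.002  0.002 -1.   ] w 36.5 F [-0.5  0.3 -2. ] g 29.0 q [-0.71  0.42  1.42  0.    1.31 -2.29]
shift [-0.5 -1.9 26.8] turn [ 0.002 -0.002  0.001] rows 0.6
shift [-0.5 -1.9 26.8] turn [ 0.004  0.004 -3.141] rows 25.1
scene hex 35 (array([ 0.53495846, -0.31708296]), np.float64(0.043362019923868525)) [ 0.50106703 -0.36056913] [ 0.56166997 -0.26974412] hullc ((538.08056640625, -315.1086730957031), 46.55042266845703)
scene round 122 (array([ 0.4796344 , -0.16128765]), np.float64(0.04212997774413504)) [ 0.4340367  -0.21896694] [ 0.52533013 -0.11776627] hullc ((481.000244140625, -168.91575622558594), 51.58734130859375)
wrist hex 725 (array([ 0.53548887, -0.32171692]), np.float64(0.04504635935752525)) [ 0.48999967 -0.37232309] [ 0.55392645 -0.2717548 ] hullc ((534.62841796875, -322.0389404296875), 50.31932067871094)
wrist round 1003 (array([ 0.4808621 , -0.16480412]), np.float64(0.04214420286429842)) [ 0.43733173 -0.20848029] [ 0.52449831 -0.12034831] hullc ((481.061767578125, -164.35145568847656), 44.34584045410156)
tall_bottle 0.76 [445.4, 221.2, 476.7, 273.8] [0.501, -0.341, 0.041] [0.543, -0.283, 0.204]
```

{"op": "send_rows", "data": {"motion": [[[-0.5, -2, 8, 0, 0, 0, 20], [-0.5, -2, 16, 0, 0, 0, 20], [-0.5, -2, 22, 0, 0, 0, 20], [-0.5, -2, 25, 0, 0, 0, 20], [-0.5, -2, 25, 0, 0, 0, 20], [-0.5, -2, 25, 0, 0, 0, 20], [-0.5, -2, 25, 0, 0, 0, 20]]]}}

```text
clock: 21.83
tcp_pos: [0.5349, -0.32, 0.1488]
tool_rot: [-0.0, 3.141, -0.0]
ft_force: [-0.4, 0.4, -2.4]
gripper_width: 0.393
gripper_force: 29.0
```

```bash
python3 -c "
from h import *
plan([.5345,-.3195,.1435],[0,1])"
```

```text
t 21.83 tcp [ 0.5349 -0.32    0.1488] x [-1. -0. -0.] y [-0.  1. -0.] z [ 0. -0. -1.] w 36.5 F [-0.4  0.4 -2.4] g 29.0 q [-0.72  0.44  1.45 -0.    1.25 -2.29]
shift [0.4 0.5 5.3] turn [-0.  0.  0.] rows 0.1
shift [0.4 0.5 5.3] turn [-0.    -0.    -3.141] rows 25.1
```

{"op": "send_rows", "data": {"motion": [[[0, 0, 3, 0, 0, 0, 20], [0, 0, 5, 0, 0, 0, 20], [0, 0, 5.5, 0, 0, 0, 20], [0, 0, 5.5, 0, 0, 0, 20], [0, 0, 5.5, 0, 0, 0, 40], [0, 0, 5.5, 0, 0, 0, 60], [0, 0, 5.5, 0, 0, 0, 80], [0, 0, 5.5, 0, 0, 0, 80]]]}}

```text
clock: 22.5
tcp_pos: [0.5348, -0.3199, 0.1432]
tool_rot: [-0.0, 3.142, 0.0]
ft_force: [0.4, -0.2, 0.6]
gripper_width: 0.599
gripper_force: 0.0
```

{"op": "send_rows", "data": {"motion": [[[0, 0, 0, 0, 0, 0, 80], [0, 0, 0, 0, 0, 0, 80], [0, 0, -20, 0, 0, 0, 80], [0, 0, -50, 0, 0, 0, 80], [0, 0, -90, 0, 0, 0, 93], [0, 0, -130, 0, 0, 0, 93], [0, 0, -145, 0, 0, 0, 93], [0, 0, -145, 0, 0, 0, 93]]]}}

```text
clock: 23.17
tcp_pos: [0.5365, -0.3213, 0.294]
tool_rot: [-0.001, 3.134, -0.01]
ft_force: [0.0, -0.5, 0.6]
gripper_width: 1.0
gripper_force: 0.0
```

```bash
python3 - <<'E'
from h import *
f=lambda a:np.round(a,3).tolist()
plan([.42,.05,.29],[.66,.75])
for k in ("scene","wrist"):
    c,Q=shoot(k,"fin_"+k)
    for d in env.outline_of("tall_bottle",c)[:2]:
        q=Q[d["mask"]]; q=q[~np.isnan(q[:,0])]; t=q[q[:,2]>np.percentile(q[:,2],95)-.006]
        print(k,d["score"],f(np.percentile(q,2,0)),f(np.percentile(q,98,0)),f((t.min(0)+t.max(0))/2))
E
```

```text
t 23.17 tcp [ 0.5365 -0.3213  0.294 ] x [-1.    -0.    -0.008] y [-0.     1.    -0.007] z [ 0.008 -0.007 -1.   ] w 93.0 F [ 0.  -0.5  0.6] g 0.0 q [-0.72  0.36  1.22  0.    1.56 -2.29]
shift [116.4 371.3   0.7] turn [-0.004  0.01   0.722] rows 9.3
shift [116.4 371.3   0.7] turn [-0.012 -0.004 -2.42 ] rows 19.4
scene 0.65 [0.502, -0.346, 0.016] [0.549, -0.287, 0.174] [0.474, -0.317, 0.173]
scene 0.31 [0.441, 0.369, -0.004] [0.587, 0.47, 0.099] [0.509, 0.421, 0.074]
wrist 0.68 [0.505, -0.348, 0.029] [0.551, -0.293, 0.174] [0.536, -0.321, 0.171]
```

{"op": "send_rows", "data": {"motion": [[[12, 36, 0, 0, 0, 0, 93], [24, 75, 0, 0, 0, 0, 93], [36, 114, 0, 0, 0, 0, 93], [48, 153, 0, 0, 0, 0.1, 93], [60, 192, 0, 0, 0, 0.2, 93], [72, 231, 0, 0, 0, 0.3, 93], [84, 270, 0, 0, 0, 0.4, 93], [96, 308, 0, 0, 0, 0.5, 93]]]}}

```text
clock: 24.03
tcp_pos: [0.4368, -0.01, 0.2862]
tool_rot: [-0.784, -3.038, -0.0]
ft_force: [0.9, -0.1, 0.7]
gripper_width: 1.0
gripper_force: 0.0
```

```bash
python3 -c "
from h import *
plan([.651,.2305,.2],[.664,.747])"
```

```text
t 24.03 tcp [ 0.4368 -0.01    0.2862] x [-0.875  0.484  0.004] y [ 0.484  0.875 -0.001] z [-0.003  0.001 -1.   ] w 93.0 F [ 0.9 -0.1  0.7] g 0.0 q [-0.28  0.01  1.66  0.    1.47 -1.34]
shift [-71.4 314.1  85.8] turn [-0.001 -0.004  0.221] rows 8.0
shift [-71.4 314.1  85.8] turn [ 5.00e-03 -1.00e-03 -2.92e+00] rows 23.4
```

{"op": "send_rows", "data": {"motion": [[[0, 38, 0, 0, 0, 0.03, 93], [0, 78, 0, 0, 0, 0.06, 93], [0, 118, 0, 0, 0, 0.1, 93], [-5, 158, 0, 0, 0, 0.13, 93], [-20, 196, 0, 0, 0, 0.16, 93], [-36, 233, 0, 0, 0, 0.19, 93], [-52, 270, 0, 0, 0, 0.221, 93], [-66, 300, 0, 0, 0, 0.221, 93]]]}}

```text
clock: 24.7
tcp_pos: [0.6411, 0.2219, 0.2851]
tool_rot: [-1.107, -2.936, 0.003]
ft_force: [0.7, -0.3, 0.9]
gripper_width: 0.997
gripper_force: 0.0
```

{"op": "send_rows", "data": {"motion": [[[-5, 13, 0, 0, 0, 0, 93], [-5, 13, 25, 0, 0, 0, 93], [-5, 13, 60, 0, 0, 0, 93], [-5, 13, 90, 0, 0, 0, 93], [-5, 13, 100, 0, 0, 0, 93], [-5, 13, 100, 0, 0, 0, 93], [-5, 13, 100, 0, 0, 0, 93]]]}}

```text
clock: 25.28
tcp_pos: [0.6525, 0.2261, 0.1876]
tool_rot: [-1.107, -2.938, 0.002]
ft_force: [0.4, -0.0, 0.6]
gripper_width: 1.0
gripper_force: 0.0
```

```bash
python3 -c "
from h import *
plan([.651,.2305,.118],[.664,.747])"
```

```text
t 25.28 tcp [0.6525 0.2261 0.1876] x [-0.751  0.66   0.001] y [ 0.66   0.751 -0.002] z [-0.002 -0.    -1.   ] w 93.0 F [ 0.4 -0.   0.6] g 0.0 q [ 0.17  0.53  1.2  -0.    1.41 -0.68]
shift [ 4.   2.4 69.6] turn [-0.002 -0.001  0.006] rows 1.7
shift [ 4.   2.4 69.6] turn [ 2.000e-03 -2.000e-03 -3.136e+00] rows 25.1
```

{"op": "send_rows", "data": {"motion": [[[3, 1, 20, 0, 0, 0, 93], [3, 1, 45, 0, 0, 0, 93], [3, 1, 64, 0, 0, 0, 93], [3, 1, 69.5, 0, 0, 0, 93], [3, 1, 69.5, 0, 0, 0, 70], [3, 1, 69.5, 0, 0, 0, 50], [3, 1, 69.5, 0, 0, 0, 20], [3, 1, 69.5, 0, 0, 0, 20]]]}}

```text
clock: 25.95
tcp_pos: [0.6525, 0.2291, 0.121]
tool_rot: [1.107, 2.937, 0.003]
ft_force: [-0.2, -0.3, 0.3]
gripper_width: 0.762
gripper_force: 0.0
```

{"op": "send_rows", "data": {"motion": [[[0, 0, 0, 0, 0, 0, 20], [0, 0, 0, 0, 0, 0, 20], [0, 0, 0, 0, 0, 0, 20], [0, 0, 0, 0, 0, 0, 20], [0, 0, 0, 0, 0, 0, 20], [0, 0, 0, 0, 0, 0, 20], [0, 0, 0, 0, 0, 0, 20]]]}}

```text
clock: 26.53
tcp_pos: [0.6513, 0.2289, 0.1186]
tool_rot: [1.108, 2.94, 0.0]
ft_force: [0.9, 0.6, -0.2]
gripper_width: 0.382
gripper_force: 25.8
```

```bash
python3 -c "
from h import *
plan([.42,.08,.26],[0,1])"
```

```text
t 26.53 tcp [0.6513 0.2289 0.1186] x [-0.751  0.66  -0.   ] y [0.66  0.751 0.   ] z [ 0. -0. -1.] w 35.5 F [ 0.9  0.6 -0.2] g 25.8 q [ 0.18  0.58  1.29 -0.    1.27 -0.67]
shift [  75.4 -264.5 -141.4] turn [ 0.     0.    -0.721] rows 7.4
shift [  75.4 -264.5 -141.4] turn [ 0.    -0.     2.421] rows 19.4
```

{"op": "send_rows", "data": {"motion": [[[0, 0, -12, 0, 0, 0, 20], [0, 0, -40, 0, 0, 0, 20], [0, 0, -75, 0, 0, 0, 20], [15, -5, -105, 0, 0, 0, 20], [35, -20, -125, 0, 0, 0, 20], [55, -45, -140, 0, 0, 0, 20], [68, -80, -142, 0, 0, -0.1, 20], [75, -115, -142, 0, 0, -0.2, 20]]]}}

```text
clock: 27.2
tcp_pos: [0.5174, 0.1928, 0.2626]
tool_rot: [0.798, 3.036, 0.002]
ft_force: [-0.5, -0.9, -2.2]
gripper_width: 0.377
gripper_force: 27.3
```

```bash
python3 -c "
from h import *
plan([.42,.0,.26],[0,1])"
```

```text
t 27.2 tcp [0.5174 0.1928 0.2626] x [-0.871  0.492 -0.002] y [0.492 0.871 0.002] z [ 0.002  0.001 -1.   ] w 35.1 F [-0.5 -0.9 -2.2] g 27.3 q [ 0.15  0.24  1.46  0.    1.45 -0.9 ]
shift [ -10.  -215.8    2.3] turn [ 0.001  0.002 -0.514] rows 5.2
shift [ -10.  -215.8    2.3] turn [ 3.000e-03 -2.000e-03  2.628e+00] rows 21.0
```

{"op": "send_rows", "data": {"motion": [[[0, -32, 0, 0, 0, -0.08, 20], [-2, -66, 0, 0, 0, -0.16, 20], [-4, -100, 0, 0, 0, -0.24, 20], [-6, -134, 0, 0, 0, -0.32, 20], [-8, -168, 0, 0, 0, -0.42, 20], [-10, -200, 0, 0, 0, -0.514, 20], [-10, -216, 0, 0, 0, -0.514, 20], [-10, -216, 0, 0, 0, -0.514, 20]]]}}

```text
clock: 27.87
tcp_pos: [0.4185, -0.0026, 0.2614]
tool_rot: [-0.016, -3.141, 0.002]
ft_force: [-0.2, 0.6, -2.4]
gripper_width: 0.381
gripper_force: 28.8
```

```bash
python3 -c "
from h import *
plan([.4805,-.1635,.16],[0,1])"
```

```text
t 27.87 tcp [ 0.4185 -0.0026  0.2614] x [-1.    0.01  0.  ] y [ 0.01   1.    -0.001] z [-0.    -0.001 -1.   ] w 35.5 F [-0.2  0.6 -2.4] g 28.8 q [-0.27 -0.01  1.75 -0.    1.41 -1.83]
shift [ -63.6 -160.1  101.6] turn [-0.001 -0.    -0.01 ] rows 4.8
shift [ -63.6 -160.1  101.6] turn [-0.000e+00  2.000e-03  3.132e+00] rows 25.1
```

{"op": "send_rows", "data": {"motion": [[[-12, -32, 0, 0, 0, 0, 20], [-26, -66, 0, 0, 0, 0, 20], [-40, -100, 0, 0, 0, 0, 20], [-53, -133, 10, 0, 0, 0, 20], [-62, -156, 30, 0, 0, 0, 20], [-63, -160, 60, 0, 0, 0, 20], [-63, -160, 90, 0, 0, 0, 20], [-63, -160, 108, 0, 0, 0, 20]]]}}

```text
clock: 28.53
tcp_pos: [0.4814, -0.16, 0.1498]
tool_rot: [-0.013, -3.138, -0.004]
ft_force: [-0.4, 0.3, -2.2]
gripper_width: 0.375
gripper_force: 30.1
```

{"op": "send_rows", "data": {"motion": [[[0, 0, 8, 0, 0, 0, 20], [0, 0, 18, 0, 0, 0, 20], [0, 0, 22, 0, 0, 0, 20], [0, 0, 22, 0, 0, 0, 20], [0, 0, 22, 0, 0, 0, 20], [0, 0, 22, 0, 0, 0, 20], [0, 0, 22, 0, 0, 0, 20]]]}}

```text
clock: 29.12
tcp_pos: [0.4828, -0.161, 0.1318]
tool_rot: [0.01, 3.14, -0.002]
ft_force: [0.0, -0.3, -2.4]
gripper_width: 0.374
gripper_force: 30.1
```

```bash
python3 - <<'E'
from h import *
plan([.4805,-.1635,.1165],[0,1])
for k in ("scene",):
    c,Q=shoot(k)
    for d in env.outline_of("short_bottle",c)[:3]:
        q=Q[d["mask"]]; q=q[~np.isnan(q[:,0])]; print(k,d["score"],np.percentile(q,2,0).round(3),np.percentile(q,98,0).round(3))
    q=tray([Q],np.array([.48,-.163]),lo=.008,rad=.05); print(circ(q[:,:2]))
E
```

```text
t 29.12 tcp [ 0.4828 -0.161   0.1318] x [-1.     0.007 -0.002] y [ 0.007  1.    -0.001] z [ 0.002 -0.001 -1.   ] w 34.8 F [ 0.  -0.3 -2.4] g 30.1 q [-0.54  0.26  1.76  0.    1.12 -2.11]
shift [ 2.3 -2.5 15.3] turn [-0.001  0.002 -0.007] rows 0.4
shift [ 2.3 -2.5 15.3] turn [3.000e-03 2.000e-03 3.135e+00] rows 25.1
scene 0.96 [0.295 0.38  0.008] [0.338 0.43  0.142]
scene 0.89 [ 0.349  0.395 -0.   ] [0.451 0.448 0.141]
scene 0.84 [ 0.446 -0.185  0.025] [ 0.487 -0.13   0.159]
(array([ 0.4789828 , -0.16103766]), np.float64(0.04187904710774037))
```

{"op": "send_rows", "data": {"motion": [[[2, -2, 5, 0, 0, 0, 20], [2, -2, 10, 0, 0, 0, 20], [2, -2, 13, 0, 0, 0, 20], [2, -2, 14.5, 0, 0, 0, 20], [2, -2, 14.5, 0, 0, 0, 20], [2, -2, 14.5, 0, 0, 0, 20], [2, -2, 14.5, 0, 0, 0, 20]]]}}

```text
clock: 29.8
tcp_pos: [0.4804, -0.163, 0.1177]
tool_rot: [0.011, 3.14, -0.001]
ft_force: [-2.6, 2.5, 13.1]
gripper_width: 0.377
gripper_force: 31.2
```

{"op": "send_rows", "data": {"motion": [[[0, 0, 0, 0, 0, 0, 40], [0, 0, 0, 0, 0, 0, 60], [0, 0, 0, 0, 0, 0, 80], [0, 0, 0, 0, 0, 0, 80], [0, 0, 0, 0, 0, 0, 80], [0, 0, -20, 0, 0, 0, 80], [0, 0, -50, 0, 0, 0, 80], [0, 0, -85, 0, 0, 0, 93]]]}}

```text
clock: 30.47
tcp_pos: [0.4787, -0.162, 0.2002]
tool_rot: [-0.011, -3.137, -0.004]
ft_force: [0.4, -0.7, 0.9]
gripper_width: 0.886
gripper_force: 0.0
```

{"op": "send_rows", "data": {"motion": [[[10, 15, -40, 0, 0, 0, 93], [30, 45, -70, 0, 0, 0, 93], [50, 75, -90, 0, 0, 0, 93], [60, 100, -90, 0, 0, 0, 93], [60, 100, -90, 0, 0, 0, 93], [60, 100, -90, 0, 0, 0, 93]]]}}

```text
clock: 30.97
tcp_pos: [0.4205, -0.0614, 0.2919]
tool_rot: [0.007, 3.14, -0.001]
ft_force: [0.8, -0.7, -0.2]
gripper_width: 0.999
gripper_force: 0.0
```

```bash
python3 - <<'E'
from h import *
f=lambda a:np.round(a,3).tolist()
st()
for k in ("scene","side","wrist"):
    c,Q=shoot(k,"end_"+k)
    for n in ("tall_bottle","short_bottle","jar","timer","round_tray","hex_tray"):
      for d in env.outline_of(n,c)[:3]:
        q=Q[d["mask"]]; q=q[~np.isnan(q[:,0])]
        if len(q)<5: continue
        t=q[q[:,2]>np.percentile(q[:,2],95)-.006]
        print(k,n,round(d["score"],2),f(np.percentile(q,2,0)),f(np.percentile(q,98,0)),f((t.min(0)+t.max(0))/2))
    q=tray([Q],np.array([.48,-.163]),lo=.008,rad=.05)
    if len(q)>20: print(k,circ(q[:,:2]))
E
```

```text
t 30.97 tcp [ 0.4205 -0.0614  0.2919] x [-1.     0.004 -0.002] y [ 0.004  1.    -0.001] z [ 0.002 -0.001 -1.   ] w 92.9 F [ 0.8 -0.7 -0.2] g 0.0 q [-0.41 -0.02  1.68 -0.    1.48 -1.97]
scene tall_bottle 0.73 [0.502, -0.347, 0.006] [0.622, -0.287, 0.174] [0.473, -0.317, 0.173]
scene short_bottle 0.65 [0.442, -0.187, 0.007] [0.574, -0.132, 0.145] [0.471, -0.159, 0.143]
scene timer 0.91 [0.441, 0.123, 0.007] [0.492, 0.178, 0.051] [0.472, 0.152, 0.05]
scene round_tray 0.77 [0.437, -0.204, -0.004] [0.504, -0.12, 0.016] [0.469, -0.161, 0.019]
scene (array([ 0.47969603, -0.16090533]), np.float64(0.04218505929233314))
side tall_bottle 0.8 [0.505, -0.324, 0.044] [0.562, -0.285, 0.165] [0.49, -0.161, 0.224]
side short_bottle 0.79 [0.445, -0.301, 0.002] [0.543, -0.131, 0.143] [0.474, -0.161, 0.141]
side short_bottle 0.7 [0.298, 0.399, 0.01] [0.349, 0.439, 0.141] [0.326, 0.41, 0.138]
side short_bottle 0.59 [0.399, 0.404, 0.002] [0.45, 0.454, 0.14] [0.427, 0.425, 0.138]
side jar 0.7 [0.492, -0.351, 0.001] [0.579, -0.284, 0.013] [0.536, -0.315, 0.009]
side timer 0.85 [0.445, 0.135, 0.003] [0.501, 
[... 460 characters left out ...]
63, 0.011]
wrist short_bottle 0.7 [0.445, -0.183, 0.017] [0.491, -0.133, 0.144] [0.448, -0.144, 0.214]
wrist short_bottle 0.65 [0.398, 0.393, 0.0] [0.454, 0.421, 0.072] [0.431, 0.401, 0.069]
wrist jar 0.67 [0.524, 0.389, 0.008] [0.569, 0.428, 0.088] [0.481, 0.229, 0.232]
wrist timer 0.86 [0.444, 0.118, 0.002] [0.501, 0.172, 0.049] [0.474, 0.149, 0.046]
wrist round_tray 0.63 [0.439, -0.203, 0.001] [0.517, -0.121, 0.013] [0.479, -0.163, 0.047]
wrist round_tray 0.34 [0.505, -0.335, 0.009] [0.552, -0.288, 0.128] [0.452, -0.225, 0.25]
wrist hex_tray 0.85 [0.492, -0.356, 0.001] [0.576, -0.274, 0.013] [0.534, -0.316, 0.017]
wrist (array([ 0.48086044, -0.1636643 ]), np.float64(0.042236480439561595))
```

View pics/end_scene.png

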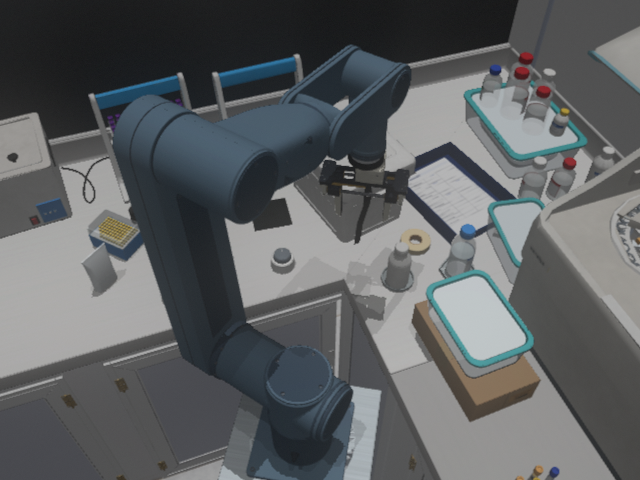

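View pics/end_wrist.png

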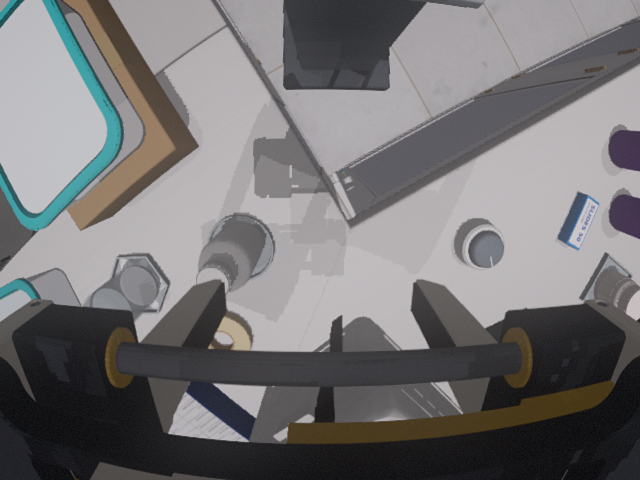

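All three containers stand upright inside their trays: the short bottle at scene (399,265) on the round tray, the tall bottle at (461,250) on the hex tray, and the jar in wrist view at (615,290) on the square tray. The timer hasn't moved and the arm is clear.

```bash
python3 -c "
from cell import env
print(env.job_done())"
```

```text
the job is handed in; nothing more can be done
None
```

I handed the job in at about 31 s: the tall bottle is on the six-sided tray, the short bottle on the round tray (about 6 mm off centre) and the jar on the square tray, all upright and released, with the timer unmoved; the hand-in call returned no verdict.

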